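Press the lid of a sample tin home in a screw press

TASK

Push the press's tray fully home so that the round tin stands under the press foot, then turn the knurled knob clockwise, following it as it sinks, until the sprung foot holds the tin firmly, and leave it clamped. Clamp it only firmly, by feel: screwing on much past first contact crushes the tin. Leave the bottle, the vial and the timer where they stand.

Things in the scene. Friction and masses are not known exactly. Their poses are not given: they have to be found in the camera images.
- press: small grey bench screw press, bolted down: base plate 140 x 100 x 12 mm, column at its back (+x), an arm 46 mm wide reaching forward over the base (underside 70, top 92, brass bush to 95 mm above the bench) carrying a vertical screw. Origin at the base's underside, under the screw's axis; x points from the tray's front to the column (the way the tray is pushed in), z up.
- press_axis (a point): point on the screw's axis at the seat's height, 19.5 mm above the bench. The press foot above it is a 26 mm steel disc on a stiff spring (22 N per mm). It is set on the screw by hand, up to 4.5 mm higher or lower each time, so the knob angle at which it meets the tin is not known beforehand: somewhere from 1.8 to 3.7 rad.
- tab (a point): middle of the front face (towards -x of the press) of the upright tab on the tray's front edge; the tab is 44 mm wide, 8 mm thick, its top 51 mm above the bench, this point 42 mm above the bench. Push it along the press's +x. It stays 92 mm in front of the tin's centre.
- tray: aluminium tray, 60 mm wide, sliding along the press's x; at the start it is drawn out 50 mm towards the robot. Origin on its underside, 12.5 mm above the bench, at the centre of a round steel seat (54 mm across, top 19.5 mm above the bench) where the tin stands between four short pins. Fully home, against its stop, the origin lies under the screw's axis. About 2.5 N moves it.
- gold_tin: round flat tin, 41 mm across, 10 mm high, loose on the tray's seat; origin at the centre of its underside
- knob_grip (a point): middle of the knurled round knob on top of the screw, 36 mm in diameter, 24 mm high (12 mm above and below this point), axis vertical. 142 mm above the bench with the screw right up; goes down with the stem, 30 mm per full turn (4.77 mm per rad). The stem below it is 13 mm thick; nothing stands beside the knob.
- knob (a joint): angle the knob has been turned down, rad: 0 right up, grows clockwise seen from above, at most 4.8; starts at 0 to 0.8. The self-locking thread takes about 0.35 N m to turn while the foot is free. From contact on, each rad adds about 105 N of clamping and 0.5 N m. Wanted: 12 to 48 N, 0.11 to 0.46 rad past contact; over 60 N crushes the tin. It stays where it is let go.
- bottle: amber dropper bottle, 37 mm across, 98 mm high, standing to the left of the press; origin at its underside
- vial: small screw-cap vial, 23 mm across, 50 mm high, standing to the right of the press; origin at its underside
- bench_timer: square white bench timer, 66 x 66 x 20 mm, lying in front of the press on the left; origin at its underside

How it is judged:
By the outcome, as a careful person would: the job done as asked, in the order asked, and still so for the second after the job is handed in, with the robot touching nothing.
It also fails if it takes over 72 s, if anything falls off the work surface, if the arm or the gripper's body presses on something with over 40 N, if the wrist force passes 120 N, or if a joint passes its speed limit or range.

ROBOT

A 6-joint arm with a two-finger parallel gripper is mounted at the origin on a cart in front of the work surface, level with it; the furniture and walls round the work are solid. World frame = base frame: x ahead of the robot, y to its left, z up, the work surface at z = 0. Lengths are in m, angles in rad, forces in N, time in s.
With the tool pointing down it reaches from about 0.35 to 0.85 m from the base axis. Payload 8.1 kg.
Tool frame: the origin (TCP) lies at the very end of the fingers, on their centre line; the grasp point (between the pads) lies 19 mm behind it; z points along the fingers, y is the line along which they close (so a half turn about z gives the same grasp; the last joint's range is limited). The gripper opens to 93 mm and grips with 3 to 60 N. Pads are 15 mm wide; open, the fingers measure 128 mm over their backs; the gripper's body (75 mm by 188 mm) begins 65 mm behind the grasp point.
Start: joints at [1.194, 0.13, 1.488, -0, 1.523, -0.085], TCP at [0.173, 0.575, 0.219] pointing down, gripper open.
Joint ranges: [-2.96, 2.96], [-0.89, 2.26], [0.02, 2.5], [-1.34, 4.48], [0, 2.73], [-2.66, 2.66]. Speed limits (rad/s): [2.39, 2.39, 2.79, 3.14, 3.14, 3.14].

INTERFACE

Orientations are given as a rotation vector (axis times angle).
In Python, from plant import monitor, eyes, ticket gives the robot as it stands.
- The arm moves only by the tool arm_command, never from a script. Its argument "deltas" is a list that holds one entry, the list of rows, each a list of 6 numbers: the shift along the world's x, y, z in cm, then the turn, a rotation vector about the world's x, y, z in degrees. In form: [[[tx, ty, tz, rx, ry, rz], ...]]. A call has 1 to 12 rows; each row shifts and turns the commanded pose from where the row before left it; what a row does not reach is not made up. A row lasts 1/12 s, in which the tool goes at most 41.7 mm and 7.16 degrees, less where a joint would pass 70% of its speed; a pose out of reach is approached as far as the arm can. A call is refused whole if a number of a shift passes 4.17 or a number of a turn 7.16, either way. A call with a gripper value outside its range is refused whole. "gripper" is the opening, from -1 (shut) to 1 (fully open), set as the call begins (left out, the last holds). The fingers move at their own pace and stop on an object; "squeeze" is the grip in N (left out, the last holds). Time passes only in rows, so rows that do not move let the fingers close. It gives the time, the measured TCP pose, the force, the opening and the grip force at its end, in the units of the state.
- monitor.read_state(): the state, without advancing time (a new reading comes with each control period).
- eyes.read_camera(name): name is "scene" or "top"; returns the picture (480x640x3 uint8, blue, green, red); there is no depth.
- eyes.camera_model(name): a dict with "fx", "fy", "cx", "cy" (pixels), "rvec" (rotation vector, rad) and "tvec" (3), from world to camera coordinates, as OpenCV has them. Camera axes: x right, y down, z forward; pixel columns grow to the right and rows downward; lengths in m; the calibration is good to about 2 mm. A picture is of the moment at which its call begins. camera_model takes no time and is no camera call.
- ticket.close_job(): hands the job in; it is judged then, once.
The state is a dict: "t": time; "q": joint angles; "dq": joint speeds; "joint_torque": joint torques, N m; "tool_pos": TCP position; "orientation": TCP orientation; "force": force on the tool from outside, world axes, zero at the start; "wrist_torque": the same for the moment, N m; "opening": finger opening in m; "gripper_force": force on a finger pad.
Only numpy, scipy, OpenCV 4.12 (cv2) and the standard library are available. Lean on these libraries where they do the work, as an engineer would, in place of code of your own. Each camera call takes 0.05 s, during which the arm holds its last target. There are 200 camera calls.

## Working session

There is one attempt and no reset: what is moved stays moved. The work goes in short steps, Python scripts to look and compute and a tool call to move; the robot and the scene stay as the last step left them, time stands still between calls to the robot, and variables do not carry over. Pictures are saved under pics/ and viewed, at most 10 in all, crops included, and the job is handed in when it is done.

Besides the shell and the picture viewer there is one more tool, called after ">>>" in YAML: its name, and indented under it one key for each argument. arm_command: Moves the arm, as the interface text tells. Its arguments: {"type":"object","properties":{"deltas":{"type":"array"},"gripper":{"type":"number"},"squeeze":{"type":"number"}},"required":["deltas"]}

```bash
mkdir -p pics; python3 - <<'E'
from plant import monitor, eyes
import cv2
for n in("scene","top"):
    cv2.imwrite(f"pics/{n}0.png",eyes.read_camera(n)); print(n,eyes.camera_model(n))
s=monitor.read_state(); print(s)
E
```

```text
scene {'fx': 503.6227920246957, 'fy': 503.6227920246957, 'cx': 313.1707676327998, 'cy': 240.30815838459216, 'rvec': array([ 2.08357775, -0.48704786,  0.29317786]), 'tvec': array([-0.50663444,  0.18157911,  0.78246005])}
top {'fx': 446.33267521833125, 'fy': 446.33267521833125, 'cx': 321.153020524503, 'cy': 246.2703621291012, 'rvec': array([ 2.20898282, -1.98219967,  0.23209692]), 'tvec': array([-0.13539062,  0.55737884,  0.81951768])}
{'t': 0.1, 'q': array([ 1.19360588e+00,  1.31094413e-01,  1.48914119e+00,  9.17497849e-06,
        1.52300331e+00, -8.53687706e-02]), 'dq': array([ 0.00094515, -0.00107377, -0.00170338,  0.00116907, -0.00091736,
       -0.00067788]), 'joint_torque': array([ 6.95079525e-04, -5.61333525e+01, -4.93099344e+01,  7.70152453e-02,
        2.89596012e-02, -8.39689346e-05]), 'tool_pos': array([0.17238993, 0.5741766 , 0.21770314]), 'orientation': array([-4.56712003e-01, -3.10782646e+00,  2.51348064e-03]), 'force': array([-0.14758251,  0.03608349, -0.1037732 ]), 'wrist_torque': array([0.00996019, 0.01181784, 0.02854928]), 'gripper_force': 0.0, 'opening': 0.09287292020319875}
```

View pics/scene0.png

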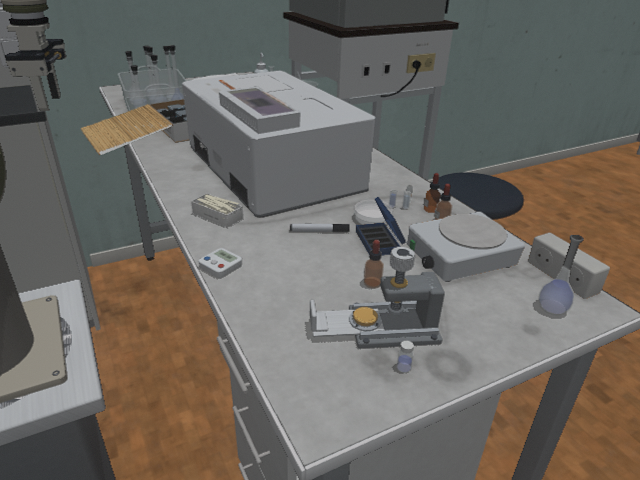

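View pics/top0.png

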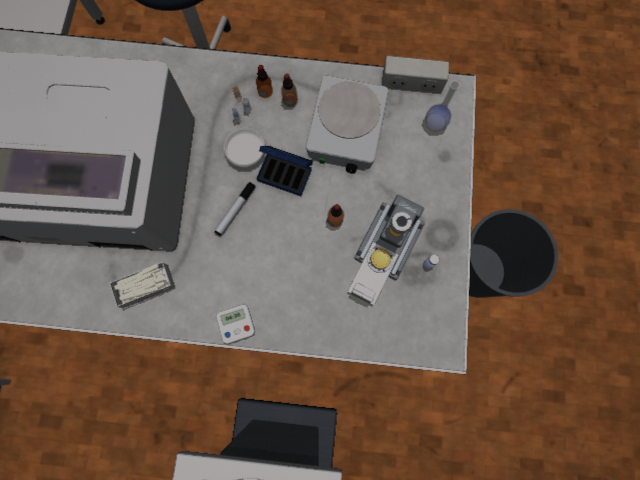

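The scene view shows the press at about (400,310) with the knob at (402,258), the tin at (365,316), the tab at about (313,320), the bottle at (374,265) and the vial at (405,357). In the top view the knob is at (402,221), the tin at (380,259) and the tab at about (364,296). I'll enlarge both.

```bash
cat > h.py <<'E'
import numpy as np, cv2
from plant import eyes
def ray(n,u,v,z):
    m=eyes.camera_model(n); R=cv2.Rodrigues(m["rvec"])[0]
    d=R.T@np.array([(u-m["cx"])/m["fx"],(v-m["cy"])/m["fy"],1]); c=-R.T@m["tvec"]
    return c+d*(z-c[2])/d[2]
def proj(n,P):
    m=eyes.camera_model(n); K=np.array([[m["fx"],0,m["cx"]],[0,m["fy"],m["cy"]],[0,0,1]])
    return cv2.projectPoints(np.array(P,float).reshape(-1,3),m["rvec"],m["tvec"],K,None)[0][:,0]
def crop(src,out,x,y,w,h,k):
    im=cv2.imread(src)[y:y+h,x:x+w]; cv2.imwrite(out,cv2.resize(im,None,fx=k,fy=k,interpolation=cv2.INTER_CUBIC))
E
python3 - <<'E'
from h import *
crop("pics/top0.png","pics/topc.png",320,185,130,125,4.8)
crop("pics/scene0.png","pics/scc.png",295,235,155,120,5)
print("knob",ray("top",402,221,.152),"tin",ray("top",380,259,.03),"tab",ray("top",364,296,.051),"bottle",ray("top",336,210,.098),"vial",ray("top",432,260,.05))
print(eyes.camera_model("top"), proj("scene",[ray("top",402,221,.15)]),proj("scene",[ray("top",402,221,.14)]))
E
```

```text
knob [ 0.61074125 -0.21593252  0.152     ] tin [ 0.56301617 -0.19631869  0.03      ] tab [ 0.48137811 -0.16839821  0.051     ] bottle [ 0.63569391 -0.0959637   0.098     ] vial [ 0.5679682  -0.29757216  0.05      ]
{'fx': 446.33267521833125, 'fy': 446.33267521833125, 'cx': 321.153020524503, 'cy': 246.2703621291012, 'rvec': array([ 2.20898282, -1.98219967,  0.23209692]), 'tvec': array([-0.13539062,  0.55737884,  0.81951768])} [[402.89633532 252.74138839]] [[404.43830619 258.15820952]]
```

View pics/topc.png

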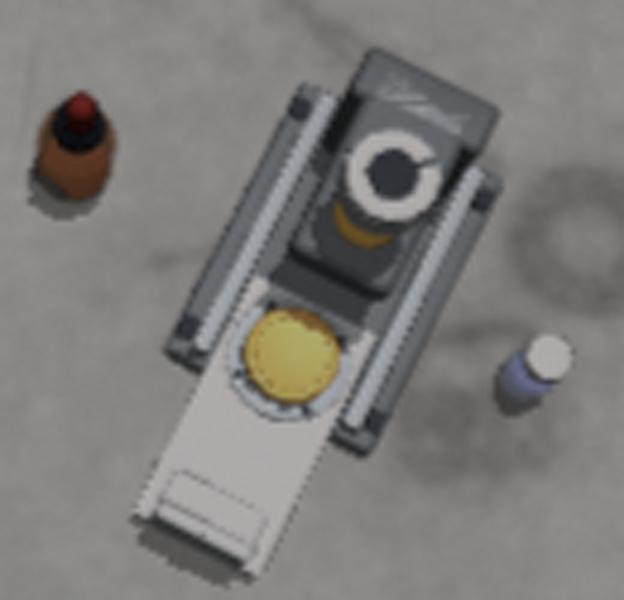

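View pics/scc.png

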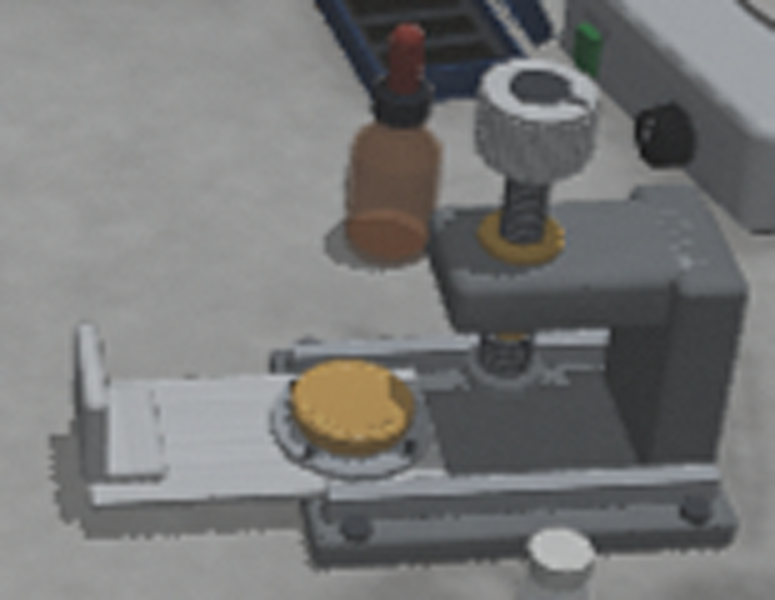

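The top crop shows the knob's top centre at full-image (401.9,221.7), the tin top at (380.8,259.0) and the base's left edge running from crop (168,352) to (305,85). The scene crop shows the knob top at (402.6,253.4) and the tin top at (365.4,315).

```bash
python3 - <<'E'
from h import *
from scipy.optimize import least_squares
f=lambda u,v:(u/4.8+320,v/4.8+185)
obs=[("top",*f(393,176),'k'),("scene",402.6,253.4,'k'),("top",*f(292,354),'t'),("scene",365.4,315,'t')]
def res(p):
    x,y,a,zk=p; c,s=np.cos(a),np.sin(a); r=[]
    for n,u,v,k in obs:
        P=[x,y,zk] if k=='k' else [x-.05*c,y-.05*s,.0295]
        r+=list(proj(n,[P])[0]-[u,v])
    return r
s=least_squares(res,[.61,-.21,-.3,.15]); print(s.x,np.array(s.fun).round(1))
for A,B in[((168,352),(305,85)),((358,455),(500,185)),((132,515),(250,285))]:
    a=ray("top",*f(*A),.012);b=ray("top",*f(*B),.012);d=b-a;print(a[:2],b[:2],np.arctan2(d[1],d[0]))
x,y,a,zk=s.x;c,sn=np.cos(a),np.sin(a)
t=lambda X,Y,Z:[x+X*c-Y*sn,y+X*sn+Y*c,Z]
print(t(-.142,0,.042), (proj("top",[t(-.142,.022,.051),t(-.142,-.022,.051),t(-.134,0,.051)])-[320,185])*4.8,(proj("scene",[t(-.142,.022,.051),t(-.142,-.022,.051)])-[295,235])*5)
print("bottle",ray("top",*f(75,185),.0),"vial",ray("top",*f(550,357),.05))
E
```

```text
[ 0.61066511 -0.21638741 -0.36519963  0.14898427] [ 0.1 -0.1 -0.1  0.   0.2 -0.  -0.2 -0.2]
[ 0.56263844 -0.1464422 ] [ 0.69069584 -0.19642382] -0.37212196886390186
[ 0.52649639 -0.23180123] [ 0.6537392  -0.28589355] -0.40196472438218284
[ 0.4902404  -0.13756047] [ 0.59633664 -0.17945111] -0.37604692295038206
[np.float64(0.47802965250377183), np.float64(-0.16567413470239903), 0.042] [[155.45460779 515.70453083]
 [252.47166772 564.88926612]
 [212.38945078 522.80750958]] [[ 70.39856679 321.02800663]
 [ 83.7132213  407.59419598]]
bottle [ 6.36684863e-01 -9.88202646e-02 -1.11022302e-16] vial [ 0.56980359 -0.30265129  0.05      ]
```

>>> arm_command:
  deltas:
    - [[1.57, -2.95, 0, 0, 0, -0.4], [1.57, -2.95, 0, 0, 0, -0.4], [1.57, -2.95, 0, 0, 0, -0.4], [1.57, -2.95, 0, 0, 0, -0.4], [1.57, -2.95, 0, 0, 0, -0.4], [1.57, -2.95, 0, 0, 0, -0.4], [1.57, -2.95, 0, 0, 0, -0.4], [1.57, -2.95, 0, 0, 0, -0.4], [1.57, -2.95, 0, 0, 0, -0.4], [1.57, -2.95, 0, 0, 0, -0.4], [1.57, -2.95, 0, 0, 0, -0.4], [1.57, -2.95, 0, 0, 0, -0.4]]
  gripper: -1

```text
t: 1.1
tool_pos: [0.3612, 0.2191, 0.2184]
orientation: [-0.587, -3.086, 0.0]
force: [0.2, 0.2, -0.2]
opening: 0.0175
gripper_force: 0.0
```

>>> arm_command:
  deltas:
    - [[0.7, -3.1, 0, 0, 0, 0], [0.7, -3.1, 0, 0, 0, 0], [0.7, -3.1, 0, 0, 0, 0], [0.7, -3.1, 0, 0, 0, 0], [0.7, -3.1, 0, 0, 0, 0], [0.7, -3.1, 0, 0, 0, 0], [0.7, -3.1, 0, 0, 0, 0], [0.7, -3.1, 0, 0, 0, 0], [0.7, -3.1, 0, 0, 0, 0], [0.7, -3.1, 0, 0, 0, 0], [0.7, -3.1, 0, 0, 0, 0], [0.7, -3.1, 0, 0, 0, 0]]

```text
t: 2.1
tool_pos: [0.4448, -0.153, 0.2183]
orientation: [-0.587, -3.086, -0.0]
force: [-0.1, 0.1, 0.3]
opening: 0.0006
gripper_force: 0.0
```

>>> arm_command:
  deltas:
    - [[0, 0, -2.5, 0, 0, 0], [0, 0, -2.5, 0, 0, 0], [0, 0, -2.5, 0, 0, 0], [0, 0, -2.5, 0, 0, 0], [0, 0, -2.5, 0, 0, 0], [0, 0, -2, 0, 0, 0], [0, 0, -1.5, 0, 0, 0], [0, 0, 0, 0, 0, 0], [0, 0, 0, 0, 0, 0]]

```text
t: 2.85
tool_pos: [0.444, -0.1509, 0.0578]
orientation: [-0.586, -3.084, -0.001]
force: [0.6, 0.4, 1.3]
opening: 0.0004
gripper_force: 0.0
```

>>> arm_command:
  deltas:
    - [[0, 0, -1, 0, 0, 0], [0, 0, -1, 0, 0, 0], [0.93, -0.37, 0, 0, 0, 0], [0.93, -0.37, 0, 0, 0, 0], [0.37, -0.15, 0, 0, 0, 0], [0.37, -0.15, 0, 0, 0, 0], [0.28, -0.11, 0, 0, 0, 0], [0.28, -0.11, 0, 0, 0, 0], [0.28, -0.11, 0, 0, 0, 0]]

```text
t: 3.6
tool_pos: [0.4791, -0.1649, 0.0385]
orientation: [-0.586, -3.086, -0.0]
force: [-2.3, 1.1, 1.5]
opening: 0.0007
gripper_force: 1.4
```

>>> arm_command:
  deltas:
    - [[0.28, -0.11, 0, 0, 0, 0], [0.28, -0.11, 0, 0, 0, 0], [0.28, -0.11, 0, 0, 0, 0], [0.28, -0.11, 0, 0, 0, 0], [0.28, -0.11, 0, 0, 0, 0], [0.28, -0.11, 0, 0, 0, 0], [0.28, -0.11, 0, 0, 0, 0], [0.28, -0.11, 0, 0, 0, 0], [0.28, -0.11, 0, 0, 0, 0], [0.28, -0.11, 0, 0, 0, 0]]

```text
t: 4.43
tool_pos: [0.5076, -0.1761, 0.0385]
orientation: [-0.587, -3.086, -0.0]
force: [-2.6, -0.1, 0.8]
opening: 0.0003
gripper_force: 1.4
```

>>> arm_command:
  deltas:
    - [[0.28, -0.11, 0, 0, 0, 0], [0.28, -0.11, 0, 0, 0, 0], [0.19, -0.07, 0, 0, 0, 0], [0.09, -0.04, 0, 0, 0, 0], [0.09, -0.04, 0, 0, 0, 0], [0, 0, 0, 0, 0, 0]]

```text
t: 4.93
tool_pos: [0.5169, -0.1798, 0.0386]
orientation: [0.586, 3.086, 0.0]
force: [-1.0, 0.9, -1.0]
opening: 0.0001
gripper_force: 0.7
```

>>> arm_command:
  deltas:
    - [[0.09, -0.04, 0, 0, 0, 0], [0.09, -0.04, 0, 0, 0, 0], [0, 0, 0, 0, 0, 0]]

```text
t: 5.18
tool_pos: [0.5176, -0.1801, 0.0386]
orientation: [-0.586, -3.084, -0.001]
force: [-6.6, 2.9, 4.4]
opening: 0.0005
gripper_force: 3.8
```

>>> arm_command:
  deltas:
    - [[0.09, -0.04, 0, 0, 0, 0], [0, 0, 0, 0, 0, 0]]

```text
t: 5.35
tool_pos: [0.5177, -0.1801, 0.0385]
orientation: [-0.586, -3.082, -0.002]
force: [-12.4, 4.5, 9.3]
opening: 0.0005
gripper_force: 6.4
```

>>> arm_command:
  deltas:
    - [[-0.93, 0.37, 0, 0, 0, 0], [-1.86, 0.73, 0, 0, 0, 0], [-1.86, 0.73, 1, 0, 0, 3], [0, 0, 3.5, 0, 0, 6], [0, 0, 3.5, 0, 0, 6], [0, 0, 3.5, 0, 0, 6], [0, 0, 3.5, 0, 0, 6], [0, 0, 2, 0, 0, 6], [0, 0, 0, 0, 0, 6], [0, 0, 0, 0, 0, 6], [0, 0, 0, 0, 0, 6]]
  gripper: 1

```text
t: 6.27
tool_pos: [0.4739, -0.1631, 0.2101]
orientation: [-0.807, 3.033, -0.004]
force: [0.5, 0.4, 0.7]
opening: 0.0697
gripper_force: 0.0
```

```bash
python3 - <<'E'
from h import *
from plant import monitor
for n in("scene","top"): cv2.imwrite(f"pics/{n}1.png",eyes.read_camera(n))
crop("pics/scene1.png","pics/s1c.png",295,235,155,120,4)
crop("pics/top1.png","pics/t1c.png",320,185,130,125,4.8)
a=cv2.imread("pics/s1c.png");b=cv2.imread("pics/t1c.png")[:480]
s=monitor.read_state();print(s["tool_pos"],s["orientation"],s["q"],s["wrist_torque"])
E
```

```text
[ 0.47353036 -0.16291559  0.20940111] [-8.02014283e-01  3.03570702e+00 -2.13646140e-03] [-4.33822522e-01 -1.38682878e-01  1.77335471e+00  5.52970916e-05
  1.50472180e+00 -2.52120658e+00] [ 0.09691269 -0.01170436  0.03401958]
```

View pics/t1c.png

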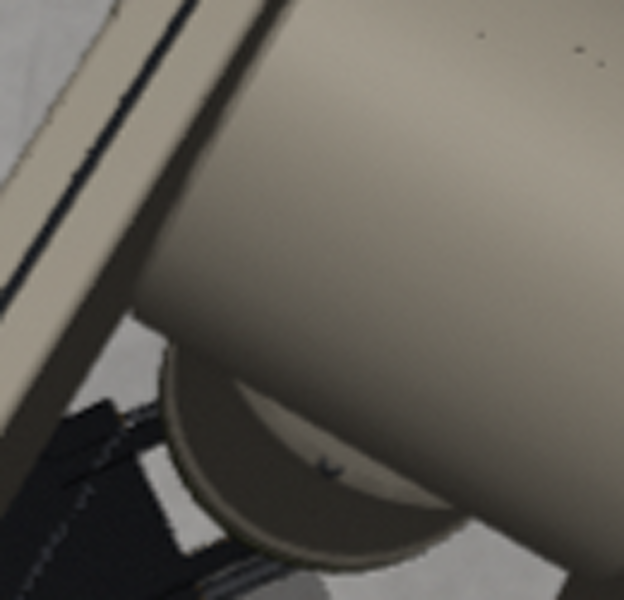

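View pics/s1c.png

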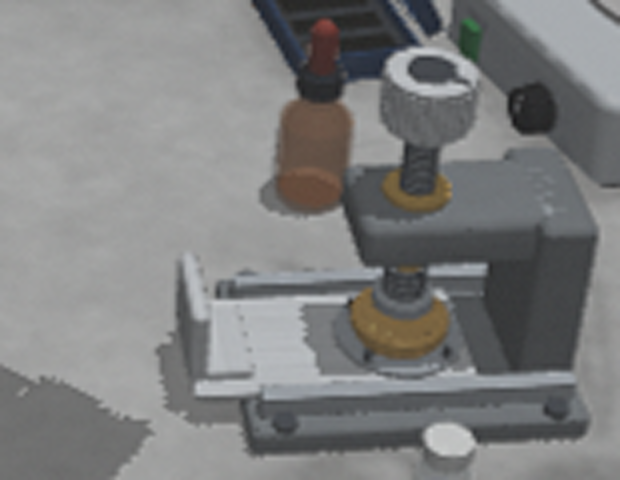

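Tray is home and the tin sits centred under the foot (scene crop about (400,320)); the arm hides the press in the top view. I'll go to the knob next.

>>> arm_command:
  deltas:
    - [[2.5, -1, 0, 0, 0, 0], [3.5, -1.3, 0, 0, 0, 0], [3.5, -1.4, 0, 0, 0, 0], [2.5, -1, 0, 0, 0, 0], [1.7, -0.65, 0, 0, 0, 0], [0, 0, 0, 0, 0, 0], [0, 0, 0, 0, 0, 0], [0, 0, 0, 0, 0, 0]]

```text
t: 7.03
tool_pos: [0.6095, -0.2159, 0.2084]
orientation: [0.796, -3.039, -0.001]
force: [0.0, -0.6, -0.2]
opening: 0.093
gripper_force: 0.0
```

```bash
python3 - <<'E'
from plant import monitor
s=monitor.read_state();print(s["tool_pos"],s["orientation"],s["q"],s["opening"],s["wrist_torque"])
E
```

```text
[ 0.60948737 -0.21594898  0.2084091 ] [ 7.96365450e-01 -3.03859773e+00 -5.12989709e-04] [-4.19789542e-01  2.60563540e-01  1.35967510e+00  2.27216357e-05
  1.52184767e+00 -2.50322373e+00] 0.09299986852999201 [0.03582396 0.02411613 0.00517956]
```

Within about 1 mm of the axis. Descend to TCP z ≈ 0.120 and close.

>>> arm_command:
  deltas:
    - [[0.1, 0, -2, 0, 0, 0], [0, 0, -2.5, 0, 0, 0], [0, 0, -2.5, 0, 0, 0], [0, 0, -1.4, 0, 0, 0], [0, 0, -0.4, 0, 0, 0], [0, 0, 0, 0, 0, 0], [0, 0, 0, 0, 0, 0]]

```text
t: 7.62
tool_pos: [0.6113, -0.2163, 0.1221]
orientation: [-0.799, 3.037, -0.002]
force: [-0.7, 0.0, 0.1]
opening: 0.0931
gripper_force: 0.0
```

>>> arm_command:
  deltas:
    - [[0, 0, 0, 0, 0, 0], [0, 0, 0, 0, 0, 0], [0, 0, 0, 0, 0, 0], [0, 0, 0, 0, 0, 0], [0, 0, 0, 0, 0, 0], [0, 0, 0, 0, 0, 0], [0, 0, 0, 0, 0, 0], [0, 0, 0, 0, 0, 0], [0, 0, 0, 0, 0, 0], [0, 0, 0, 0, 0, 0]]
  gripper: -1
  squeeze: 10

```text
t: 8.45
tool_pos: [0.6109, -0.2163, 0.1206]
orientation: [-0.799, 3.038, -0.0]
force: [-0.5, -0.8, -0.5]
opening: 0.0354
gripper_force: 10.0
```

>>> arm_command:
  deltas:
    - [[0, 0, 0, 0, 0, 0], [0, 0, 0, 0, 0, 0], [0, 0, 0, 0, 0, 0], [0, 0, -0.04, 0, 0, -5], [0, 0, -0.04, 0, 0, -5], [0, 0, -0.04, 0, 0, -5], [0, 0, -0.04, 0, 0, -5], [0, 0, -0.05, 0, 0, -5]]
  squeeze: 55

```text
t: 9.12
tool_pos: [0.6108, -0.2157, 0.1184]
orientation: [0.117, -3.139, -0.001]
force: [-0.0, 0.1, 2.0]
opening: 0.0356
gripper_force: 55.0
```

```bash
cat > st.py <<'E'
from plant import monitor
import numpy as np
s=monitor.read_state();r=s["orientation"];p=np.degrees(2*np.arctan2(r[1],r[0]))-90
print(s["t"].__round__(2),s["tool_pos"].round(4),"yaw",round((p+180)%360-180,2),"F",s["force"].round(1),"T",s["wrist_torque"].round(3),"q",s["q"].round(2),s["gripper_force"],s["opening"])
E
python3 st.py
```

```text
9.12 [ 0.6108 -0.2157  0.1184] yaw 94.27 F [-0.   0.1  2. ] T [0.285 0.061 0.338] q [-0.42  0.32  1.45  0.    1.37 -2.06] 54.996591210365295 0.03559507868538989
```

>>> arm_command:
  deltas:
    - [[0, 0, -0.04, 0, 0, -5], [0, 0, -0.04, 0, 0, -5], [0, 0, -0.04, 0, 0, -5], [0, 0, -0.04, 0, 0, -5], [0, 0, -0.05, 0, 0, -5]]

```text
t: 9.53
tool_pos: [0.6109, -0.2151, 0.1164]
orientation: [-0.565, -3.09, -0.002]
force: [-0.6, 3.9, 2.6]
opening: 0.0348
gripper_force: 55.0
```

```bash
python3 st.py
```

```text
9.53 [ 0.6109 -0.2151  0.1164] yaw 69.29 F [-0.6  3.9  2.6] T [0.566 0.028 0.298] q [-0.42  0.32  1.46  0.    1.36 -1.63] 54.996689558029175 0.03482634486300596
```

>>> arm_command:
  deltas:
    - [[0, 0, -0.04, 0, 0, -5], [0, 0, -0.04, 0, 0, -5]]

```text
t: 9.7
tool_pos: [0.611, -0.2148, 0.1156]
orientation: [-0.832, -3.029, -0.003]
force: [0.6, 4.7, 0.0]
opening: 0.0352
gripper_force: 55.0
```

```bash
python3 st.py
```

```text
9.7 [ 0.611  -0.2148  0.1156] yaw 59.29 F [0.6 4.7 0. ] T [ 0.645 -0.082  0.313] q [-0.42  0.32  1.46  0.    1.36 -1.45] 54.99639272689819 0.035160393762490263
```

>>> arm_command:
  deltas:
    - [[0, 0, -0.04, 0, 0, -5], [0, 0, -0.04, 0, 0, -5]]

```text
t: 9.87
tool_pos: [0.6111, -0.2147, 0.1147]
orientation: [-1.092, -2.945, -0.003]
force: [1.6, 5.5, -0.1]
opening: 0.0353
gripper_force: 55.0
```

```bash
python3 st.py
```

```text
9.87 [ 0.6111 -0.2147  0.1147] yaw 49.3 F [ 1.6  5.5 -0.1] T [ 0.784 -0.288  0.278] q [-0.42  0.32  1.46  0.    1.36 -1.28] 54.996399879455566 0.035303416268927065
```

>>> arm_command:
  deltas:
    - [[0, 0, -0.04, 0, 0, -5]]

```text
t: 9.95
tool_pos: [0.6112, -0.2146, 0.1144]
orientation: [-1.22, -2.895, -0.003]
force: [2.2, 5.0, -0.4]
opening: 0.0352
gripper_force: 55.0
```

```bash
python3 st.py
```

```text
9.95 [ 0.6112 -0.2146  0.1144] yaw 44.3 F [ 2.2  5.  -0.4] T [ 0.839 -0.311  0.454] q [-0.42  0.32  1.46  0.    1.36 -1.19] 54.99637305736542 0.03520137544472607
```

>>> arm_command:
  deltas:
    - [[0, 0, -0.04, 0, 0, -5]]

```text
t: 10.03
tool_pos: [0.6113, -0.2145, 0.114]
orientation: [-1.345, -2.839, -0.003]
force: [1.8, 5.4, -0.2]
opening: 0.0355
gripper_force: 55.0
```

```bash
python3 st.py
```

```text
10.03 [ 0.6113 -0.2145  0.114 ] yaw 39.31 F [ 1.8  5.4 -0.2] T [ 0.818 -0.365  0.43 ] q [-0.42  0.32  1.46  0.    1.36 -1.1 ] 54.996262192726135 0.035517446686601756
```

>>> arm_command:
  deltas:
    - [[0, 0, -0.02, 0, 0, -2]]

```text
t: 10.12
tool_pos: [0.6113, -0.2145, 0.1138]
orientation: [-1.395, -2.814, -0.003]
force: [2.4, 5.0, 0.4]
opening: 0.0354
gripper_force: 55.0
```

```bash
python3 st.py
```

```text
10.12 [ 0.6113 -0.2145  0.1138] yaw 37.27 F [2.4 5.  0.4] T [ 0.875 -0.3    0.407] q [-0.42  0.33  1.46  0.    1.36 -1.07] 55.00020503997803 0.03535481851818051
```

>>> arm_command:
  deltas:
    - [[0, 0, -0.02, 0, 0, -2]]

```text
t: 10.2
tool_pos: [0.6114, -0.2144, 0.1136]
orientation: [-1.44, -2.792, -0.003]
force: [2.2, 5.0, 0.3]
opening: 0.0354
gripper_force: 55.0
```

```bash
python3 st.py; python3 - <<'E'
from h import *
im=eyes.read_camera("scene");cv2.imwrite("pics/s2.png",im)
crop("pics/s2.png","pics/s2c.png",345,235,100,80,7)
E
python3 st.py
```

```text
10.2 [ 0.6114 -0.2144  0.1136] yaw 35.45 F [2.2 5.  0.3] T [ 0.877 -0.326  0.474] q [-0.42  0.33  1.46  0.    1.36 -1.04] 54.999480843544006 0.03539527955395377
10.25 [ 0.6114 -0.2144  0.1137] yaw 35.31 F [ 1.9  5.8 -0.5] T [ 0.834 -0.265  0.316] q [-0.42  0.33  1.46  0.    1.36 -1.03] 54.999693632125854 0.03549954746498069
```

View pics/s2c.png

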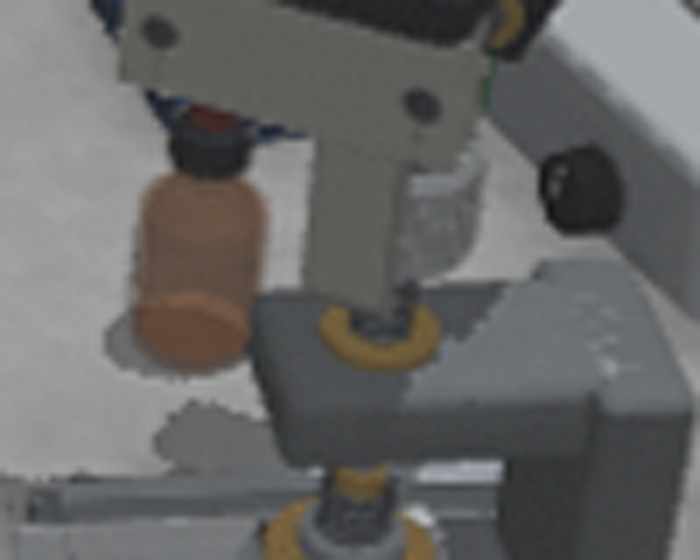

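The gripper holds the knob, the foot sits near the tin (crop (375,540)), and the bottle hasn't moved. Torque readings are noisy, so I'll average readings at rest.

```bash
cat > av.py <<'E'
from plant import monitor, eyes
import numpy as np
T=[];F=[]
for i in range(12):
    eyes.read_camera("scene"); s=monitor.read_state(); T.append(s["wrist_torque"]);F.append(s["force"])
T=np.array(T);F=np.array(F);r=s["orientation"]
print(round(s["t"],2),s["tool_pos"].round(4),"yaw",round((np.degrees(2*np.arctan2(r[1],r[0]))+90)%360-180,2),"Tz",T.mean(0).round(3),"sd",T[:,2].std().round(3),"F",F.mean(0).round(2))
E
python3 av.py
```

```text
10.85 [ 0.6114 -0.2144  0.1136] yaw 35.54 Tz [ 0.863 -0.329  0.094] sd 0.031 F [ 2.45  5.74 -0.25]
```

>>> arm_command:
  deltas:
    - [[0, 0, -0.03, 0, 0, -4]]

```text
t: 10.93
tool_pos: [0.6114, -0.2144, 0.1134]
orientation: [-1.532, -2.742, -0.004]
force: [3.4, 5.7, 0.6]
opening: 0.0355
gripper_force: 55.0
```

```bash
python3 av.py
```

```text
11.53 [ 0.6115 -0.2144  0.1133] yaw 31.53 Tz [ 0.893 -0.408  0.021] sd 0.103 F [ 2.61  6.04 -0.18]
```

At rest the torque relaxes, so only readings taken while turning count. To locate first contact safely, I'll back off 45° and retrace the same stretch, reading at each step.

>>> arm_command:
  deltas:
    - [[0, 0, 0.04, 0, 0, 5], [0, 0, 0.04, 0, 0, 5], [0, 0, 0.04, 0, 0, 5], [0, 0, 0.05, 0, 0, 5], [0, 0, 0.04, 0, 0, 5], [0, 0, 0.04, 0, 0, 5], [0, 0, 0.04, 0, 0, 5], [0, 0, 0.04, 0, 0, 5], [0, 0, 0.04, 0, 0, 5]]

```text
t: 12.28
tool_pos: [0.6108, -0.2153, 0.117]
orientation: [-0.363, -3.12, -0.002]
force: [0.8, 3.0, 1.2]
opening: 0.0353
gripper_force: 55.0
```

>>> arm_command:
  deltas:
    - [[0, 0, -0.04, 0, 0, -5]]

```text
t: 12.37
tool_pos: [0.6108, -0.2152, 0.1166]
orientation: [-0.489, -3.103, -0.002]
force: [0.8, 3.6, 0.3]
opening: 0.0352
gripper_force: 55.0
```

```bash
python3 st.py
```

```text
12.37 [ 0.6108 -0.2152  0.1166] yaw 72.1 F [0.8 3.6 0.3] T [ 0.584 -0.013  0.322] q [-0.42  0.32  1.46  0.    1.36 -1.68] 54.99173283576965 0.035188524608459414
```

>>> arm_command:
  deltas:
    - [[0, 0, -0.04, 0, 0, -5]]

```text
t: 12.45
tool_pos: [0.6109, -0.215, 0.1161]
orientation: [-0.643, -3.074, -0.002]
force: [0.3, 3.8, 0.6]
opening: 0.035
gripper_force: 55.0
```

```bash
python3 st.py
```

```text
12.45 [ 0.6109 -0.215   0.1161] yaw 66.38 F [0.3 3.8 0.6] T [ 0.564 -0.068  0.342] q [-0.42  0.32  1.46  0.    1.36 -1.58] 54.99552011489868 0.0350445814973887
```

>>> arm_command:
  deltas:
    - [[0, 0, -0.04, 0, 0, -5]]

```text
t: 12.53
tool_pos: [0.6109, -0.2149, 0.1157]
orientation: [-0.778, -3.043, -0.002]
force: [0.4, 4.2, 0.4]
opening: 0.0353
gripper_force: 55.0
```

```bash
python3 st.py
```

```text
12.53 [ 0.6109 -0.2149  0.1157] yaw 61.3 F [0.4 4.2 0.4] T [ 0.669 -0.111  0.358] q [-0.42  0.32  1.46  0.    1.36 -1.49] 54.99623358249664 0.035299481533522706
```

>>> arm_command:
  deltas:
    - [[0, 0, -0.05, 0, 0, -5]]

```text
t: 12.62
tool_pos: [0.611, -0.2148, 0.1153]
orientation: [-0.911, -3.006, -0.003]
force: [-0.1, 5.5, 0.6]
opening: 0.0352
gripper_force: 55.0
```

```bash
python3 st.py
```

```text
12.62 [ 0.611  -0.2148  0.1153] yaw 56.29 F [-0.1  5.5  0.6] T [ 0.726 -0.047  0.311] q [-0.42  0.32  1.46  0.    1.36 -1.4 ] 54.99667167663574 0.03519407791098988
```

>>> arm_command:
  deltas:
    - [[0, 0, -0.04, 0, 0, -5]]

```text
t: 12.7
tool_pos: [0.6111, -0.2147, 0.1149]
orientation: [-1.041, -2.963, -0.003]
force: [1.1, 5.4, 0.1]
opening: 0.0352
gripper_force: 55.0
```

```bash
python3 st.py
```

```text
12.7 [ 0.6111 -0.2147  0.1149] yaw 51.3 F [1.1 5.4 0.1] T [ 0.775 -0.224  0.334] q [-0.42  0.32  1.46  0.    1.36 -1.31] 54.99644637107849 0.035231647384692845
```

>>> arm_command:
  deltas:
    - [[0, 0, -0.04, 0, 0, -5]]

```text
t: 12.78
tool_pos: [0.6112, -0.2146, 0.1145]
orientation: [-1.169, -2.915, -0.003]
force: [1.8, 4.6, -0.1]
opening: 0.0354
gripper_force: 55.0
```

```bash
python3 st.py
```

```text
12.78 [ 0.6112 -0.2146  0.1145] yaw 46.31 F [ 1.8  4.6 -0.1] T [ 0.848 -0.294  0.296] q [-0.42  0.32  1.46  0.    1.36 -1.23] 54.996410608291626 0.03540181791674984
```

>>> arm_command:
  deltas:
    - [[0, 0, -0.04, 0, 0, -5]]

```text
t: 12.87
tool_pos: [0.6113, -0.2145, 0.1141]
orientation: [-1.295, -2.862, -0.003]
force: [1.7, 5.5, 1.2]
opening: 0.0353
gripper_force: 55.0
```

```bash
python3 st.py
```

```text
12.87 [ 0.6113 -0.2145  0.1141] yaw 41.31 F [1.7 5.5 1.2] T [ 0.808 -0.308  0.413] q [-0.42  0.32  1.46  0.    1.36 -1.14] 54.99639809131622 0.035304378728978125
```

>>> arm_command:
  deltas:
    - [[0, 0, -0.04, 0, 0, -5]]

```text
t: 12.95
tool_pos: [0.6114, -0.2144, 0.1138]
orientation: [-1.418, -2.803, -0.003]
force: [1.8, 6.1, 0.2]
opening: 0.0353
gripper_force: 55.0
```

```bash
python3 st.py
```

```text
12.95 [ 0.6114 -0.2144  0.1138] yaw 36.32 F [1.8 6.1 0.2] T [ 0.878 -0.38   0.469] q [-0.42  0.33  1.46  0.    1.36 -1.05] 54.996328353881836 0.03529595029291895
```

Torque holds at about 0.32 N·m down to yaw ≈ 49°, then climbs on both passes. That puts contact near yaw 50° ± 3°. One more 4° step, already covered on the first pass, gives about 0.3 rad past contact.

>>> arm_command:
  deltas:
    - [[0, 0, -0.03, 0, 0, -4]]

```text
t: 13.03
tool_pos: [0.6114, -0.2144, 0.1134]
orientation: [-1.516, -2.751, -0.004]
force: [3.1, 5.9, 0.0]
opening: 0.0352
gripper_force: 55.0
```

```bash
python3 st.py; python3 - <<'E'
import numpy as np
from scipy.optimize import curve_fit
d=np.array([(94.3,.338),(69.3,.298),(59.3,.313),(49.3,.278),(44.3,.454),(39.3,.43),(37.3,.407),(35.45,.474),(66.4,.342),(61.3,.358),(56.3,.311),(51.3,.334),(46.3,.296),(41.3,.413),(36.3,.469)])
for k in(.4,.5,.6):
    p,c=curve_fit(lambda y,b,y0:b+k*np.radians(np.maximum(0,y0-y)),*d.T,p0=(.32,50));print(k,p,np.sqrt(np.diag(c)))
E
```

```text
13.03 [ 0.6114 -0.2144  0.1134] yaw 32.31 F [3.1 5.9 0. ] T [ 0.918 -0.409  0.507] q [-0.42  0.33  1.46  0.    1.36 -0.98] 54.99761760234833 0.03523806400215485
0.4 [ 0.32666667 52.10469566] [0.01619848 2.9954448 ]
0.5 [ 0.32771429 49.77788553] [0.01394421 2.18799963]
0.6 [ 0.32275175 49.29999777] [0.01253141 1.75173264]
```

Torque is now 0.507 N·m, about 0.3 rad past contact (≈32 N). Release and withdraw.

>>> arm_command:
  deltas:
    - [[0, 0, 0, 0, 0, 0], [0, 0, 0, 0, 0, 0], [0, 0, 0, 0, 0, 0], [0, 0, 0, 0, 0, 0], [0, 0, 0, 0, 0, 0], [0, 0, 0, 0, 0, 0], [0, 0, 0, 0, 0, 0], [0, 0, 0, 0, 0, 0]]
  gripper: 1

```text
t: 13.7
tool_pos: [0.6108, -0.2162, 0.1134]
orientation: [-1.511, -2.754, 0.0]
force: [-0.1, -0.2, -0.4]
opening: 0.0836
gripper_force: 0.0
```

>>> arm_command:
  deltas:
    - [[0, 0, 1, 0, 0, 0], [0, 0, 2.5, 0, 0, 0], [0, 0, 3, 0, 0, 0], [0, 0, 3, 0, 0, 0], [-3, 1.2, 1, 0, 0, 0], [-3, 1.2, 0, 0, 0, 0], [-3, 1.2, 0, 0, 0, 0], [-3, 1.2, 0, 0, 0, 0], [-3, 1.2, 0, 0, 0, 0], [-1, 0.4, 0, 0, 0, 0], [0, 0, 0, 0, 0, 0], [0, 0, 0, 0, 0, 0]]

```text
t: 14.7
tool_pos: [0.4513, -0.1523, 0.2197]
orientation: [1.51, 2.752, 0.0]
force: [0.6, -0.1, -0.3]
opening: 0.0934
gripper_force: 0.0
```

```bash
python3 - <<'E'
from h import *
cv2.imwrite("pics/s3.png",eyes.read_camera("scene"))
crop("pics/s3.png","pics/s3c.png",295,235,155,145,4)
E
```

```text
(no output)
```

View pics/s3c.png

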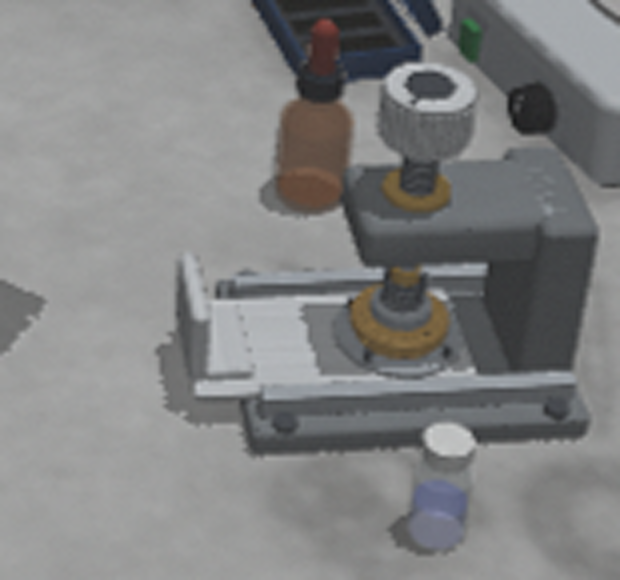

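The foot sits on the tin at crop (403,310), the tray is home, and the knob's notch has turned about 90° to (415,100). The bottle and vial stand where they were.

```bash
python3 -c "
from plant import ticket
print(ticket.close_job())"
```

```text
the job is handed in; nothing more can be done
None
```

The tray is fully home, the tin is clamped at an estimated 32 N (about 0.3 rad past first contact, judged from the turning torque), nothing else was disturbed as far as the camera showed, and the job is handed in with the robot clear.

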